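# Unclamp the cup carrier and hold it level above its dock

### The arm

A 6-joint arm with a two-finger parallel gripper is mounted at the origin on a cart in front of the work surface, level with it; the furniture and walls round the work are solid. World frame = base frame: x ahead of the robot, y to its left, z up, the work surface at z = 0. Lengths are in m, angles in degrees, forces in N, time in s.
With the tool pointing down it reaches from about 0.325 to 1 m from the base axis. Payload 5.1 kg.
Tool frame: the origin (TCP) lies between the finger pads; the fingertips stand 11 mm ahead of it and the grasp point (between the pads) lies 8 mm behind it; z points along the fingers, y is the direction in which the jaws open and shut (so a half turn about z gives the same grasp; the last joint's range is limited). The gripper opens to 85 mm and grips with 20 to 120 N. Pads are 22 mm wide; open, the fingers measure 114 mm over their backs; the gripper's body (76 mm by 85 mm) begins 54 mm behind the grasp point. The pads swing forward as they close: fully open they stand 13 mm farther back than shut.
Start: joints at [-70.222, 7.093, 94.555, -0, 78.352, -4.733], TCP at [0.27, -0.591, 0.217] pointing down, gripper open.
Joint ranges: [-149.61, 149.61], [-58.7, 133.49], [1.44, 155.28], [-77.14, 257.14], [18.33, 153.61], [-166.67, 166.67]. Speed limits (degrees/s): [147.25, 147.25, 180, 180, 180, 180].

### API

Orientations are given as [roll, pitch, yaw] about the fixed x, y, z axes, in that order (R = Rz(yaw) Ry(pitch) Rx(roll)).
In Python, from bench import robot, viewer, ticket gives the robot as it stands. The module is installed in compiled form; this text tells all that it offers.
- The arm moves only by the tool drive_tool, never from a script. Its argument "moves" is a list of rows, each an object with "twist": the turn, a rotation vector about the tool's x, y, z in rad, a list of three; "offset": the shift along the tool's x, y, z in mm, a list of three; "jaw": the closure, from -1 (fully open) to 1 (shut), so that 0 is half open. In form: [{"twist": [rx, ry, rz], "offset": [dx, dy, dz], "jaw": jaw}, ...]. A call has 1 to 5 rows; each row is the pose to reach, as a shift and turn from the pose measured when the call began, along the tool's axes at that moment; what a row does not reach only later rows make up. A row lasts 1/12 s, in which the tool goes at most 41.7 mm and 7.16 degrees, less where a joint would pass 70% of its speed; a pose out of reach is approached as far as the arm can. A call with a gripper value outside its range is refused whole. The fingers move at their own pace and stop on an object; the grip force is fixed at half the most. Time passes only in rows, so rows that repeat a pose let the fingers close. It gives the time, the measured TCP pose, the force and the opening at its end, in the units of the state.
- robot.sense(): the state, without advancing time (a new reading comes with each control period).
- viewer.capture(name): name is "scene" or "top"; returns a dict with "pixels" (420x560x3 uint8, red, green, blue), "z_map" (420x560 float32, m along the optical axis (not along the pixel's ray), 0 where there is no reading), "K" (3x3 intrinsics, pixels), "view" (4x4, takes a point from world to camera coordinates). Camera axes: x right, y down, z forward; pixel columns grow to the right and rows downward; lengths in m; the calibration is good to about 2 mm. A picture is of the moment at which its call begins.
- ticket.sign_off(): hands the job in, once; it reports no verdict.
Trained networks look in a picture, given as the dict that the camera call returned (one of the last four; its "shot" number tells which), for a name from the list of things; names that differ only in an ending like _2 or _b are one class to them, and where a whole thing is asked for, a point or a joint stands for the part that bears it (a point fixed in the world has none). Each returns a list of dicts, best first, with "score" (0 to 1); they miss things now and then, are a little off and sometimes report something else, mostly with a low value. They report only what shows in the picture. A call takes as long as a camera call. They do not tell look-alikes from the thing itself.
- viewer.silhouettes(name, picture): "mask" (420x560 bool, what is visible of it) and "box" ([centre column, centre row, width, height] in pixels, round what is visible of it).
The state is a dict: "clock": time; "joints": joint angles; "joint_velocities": joint speeds; "joint_efforts": joint torques, N m; "tcp_pos": TCP position; "orientation": TCP orientation; "wrist_force": force on the tool from outside, world axes, zero at the start; "moment": the same for the moment, N m; "width": opening from 0.0 (shut) to 1.0 (fully open).
Only numpy, scipy, OpenCV 4.12 (cv2) and the standard library are available. Lean on these libraries where they do the work, as an engineer would, in place of code of your own. Each camera call takes 0.05 s, during which the arm holds its last target. There are 200 camera calls.

### The job

Swing the red-pinned clamp lever on the dock all the way open, then lift the wooden cup carrier by its handle, with both espresso cups standing on it, about 10 cm straight up out of the dock. Keep it level all the while, spill neither cup, disturb nothing else on the counter, and finish while still holding the carrier still and level in the air above the dock.

Things in the scene. Friction and masses are not known exactly. Their poses are not given: they have to be found in the camera images.
- dock: Dark wood dock plate fixed to the counter, 15 mm thick, 121 mm wide (x) at the seat and 60 mm wide at the lever end; origin on the counter under the centre of the carrier's seat; the plate runs from y = -205 to y = +111 mm. Steel fence strips 8 mm high stand round the seat. Its clamp lever pivots at x = 0, y = -143 mm.
- clamp_lever (a joint): Clamp lever's angle, 0 = shut (arm along the dock's -y, steel nose over the carrier's tongue, which locks the carrier down), 1.6 = stop, fully open (arm along the dock's -x, nose off the tongue). The pin's centre goes from dock (0, -198) mm at 0 to (-55, -143) mm at 1.57: clockwise seen from above. Starts at 0 to 0.35. Stiff hinge (about 0.06 N m) that stays where it is left.
- lever_pin (a point): Centre of the top of the upright red pin near the lever's end: 74 mm above the counter, pin 14 mm in diameter, 55 mm from the hinge axis; it rises 37 mm above the lever's flat upper face (37 mm above the counter). Moves with the lever; z up, y from the pin towards the hinge axis.
- lever_pivot (a point): Point on the lever's upright hinge axis, at the lever's upper face, 37 mm above the counter.
- carrier: Light wood cup carrier, 96 (x) x 190 (y) mm, loose, about 0.35 kg, seated in the dock with its axes along the dock's; origin under the centre of its deck (15 mm above the counter when seated, seat play 3 mm). Deck top 10 mm above the origin, rim 20 mm. A hoop handle stands across its middle; a brass tongue, 20 mm wide, sticks out 22 mm at its -y end under the lever's nose.
- carrier_grip (a point): Centre of the carrier's dark wood handle bar, 121 mm above the carrier's origin. The bar is 92 mm long along the carrier's x, 14 mm thick (y), 22 mm tall (z), with brass posts under it at x = +-38 mm and free space under it between them. Pinch it across y, from above.
- cup_a: White espresso cup with a green band, loose, about 0.11 kg, bowl 63 mm across and 51 mm high, standing on the carrier's +y half, upright; origin in its underside, 13 mm from the bowl's axis towards the handle.
- cup_b: The same kind of cup on the carrier's -y half.
- pepper_mill: Dark wood pepper mill, 58 mm across, 170 mm high, origin under its centre; a bystander.
- tumbler: Teal glass tumbler, 68 mm across, 84 mm high, origin under its centre; a bystander.
- creamer: Glass creamer with silver handle, 80 x 120 x 113 mm high, origin under its centre; a bystander.
- jar: Clip-top glass jar, 92 x 94 x 121 mm high, origin under its centre; a bystander.
Not all that is in view belongs to the job. What is shaped like the cup_b but pink is not meant.

How it is judged (in metres and radians):
On the way, in this order (a step that is already met when the one before it is completed fails the run):
1. the clamp lever is fully open while the carrier still stands in its dock (value of joint clamp_lever above 1.3 rad and z of carrier in the frame of dock below 0.025 m), for 0.2 s.
2. the carrier is held level and still clear above the dock by the gripper, both cups standing on it (z of carrier in the frame of dock between 0.075 and 0.2 m and horizontal distance between carrier and dock below 0.15 m and angle between carrier's own z axis and vertical below 0.1 rad and linear speed of carrier below 0.03 m/s and angular speed of carrier below 0.15 rad/s and contact force between the fingers and carrier above 1 N and distance between the grasp point and carrier_grip below 0.055 m and contact force between carrier and dock below 0.05 N and z of cup_a in the frame of carrier between 0.004 and 0.02 m and horizontal distance between each of cup_a, cup_b and carrier below 0.1 m and angle between each of cup_a, cup_b's own z axis and vertical below 0.2 rad and z of cup_b in the frame of carrier between 0.004 and 0.02 m), for 0.5 s.
At the end, for the whole second after the job is handed in: The gripper holds the carrier by its handle (within 55 mm of the bar centre), 60 to 185 mm above its seat, within 150 mm sideways, level within 0.10 rad, still (30 mm/s, 0.15 rad/s), off the dock; both cups stand upright on its deck; the lever is open past 1.3 rad (all of step 2 and value of joint clamp_lever above 1.3 rad); the arm keeps its last pose, push and grip.
It fails at once if the carrier was tilted by more than 0.25 rad (angle between carrier's own z axis and vertical above 0.25 rad).
It fails at once if a cup was tipped or fell off the carrier (angle between any of cup_a, cup_b's own z axis and vertical above 0.5 rad or z of any of cup_a, cup_b in the frame of carrier below -0.01 m).
It fails at once if another thing on the counter was moved by more than 25 mm or tipped (distance of any of pepper_mill, tumbler, creamer, jar from where it was at the start of the episode above 0.025 m or angle between any of pepper_mill, tumbler, creamer, jar's own z axis and vertical above 0.3 rad).
It also fails if it takes over 48 s, if anything falls off the work surface, if the arm or the gripper's body presses on something with over 40 N, if the wrist force passes 120 N, or if a joint passes its speed limit or range.

## Working session

There is one attempt and no reset: what is moved stays moved. The work goes in short steps, Python scripts to look and compute and a tool call to move; the robot and the scene stay as the last step left them, time stands still between calls to the robot, and variables do not carry over. Pictures are saved under pics/ and viewed, about 8 in all and at most 12, crops included, and the job is handed in when it is done.

Besides the shell and the picture viewer there is one more tool, called after "Request:" as a command line: name --argument value ..., lists and objects as JSON in quotes. drive_tool: Moves the arm, as the interface text tells. Its arguments: {"type":"object","properties":{"moves":{"type":"array"}},"required":["moves"]}

```bash
mkdir -p pics; cat > h.py <<'E'
import numpy as np, cv2
from bench import robot, viewer, ticket
def cloud(p):
    z=p["z_map"]; v,u=np.mgrid[:z.shape[0],:z.shape[1]]
    K=p["K"]; c=np.stack([(u-K[0,2])/K[0,0]*z,(v-K[1,2])/K[1,1]*z,z,np.ones_like(z)],-1)
    w=c@np.linalg.inv(p["view"]).T
    w=w[...,:3]; w[z<=0]=np.nan; return w
def save(p,n,box=None,s=1):
    im=p["pixels"][...,::-1]
    if box: a,b,c,d=box; im=im[b:d,a:c]
    cv2.imwrite("pics/"+n,cv2.resize(im,None,fx=s,fy=s,interpolation=cv2.INTER_CUBIC))
E
cat > a.py <<'E'
from h import *
print(robot.sense())
for n in ("scene","top"):
    p=viewer.capture(n); save(p,n+"0.png"); w=cloud(p)
    np.savez(n+"0.npz",w=w,rgb=p["pixels"],K=p["K"],view=p["view"])
    print(n,p["K"].tolist(),p["view"].round(3).tolist())
    for t in ["dock","clamp_lever","carrier","cup_a","pepper_mill","tumbler","creamer","jar"]:
        for r in viewer.silhouettes(t,p)[:4]:
            q=w[r["mask"]]
            print(n,t,round(r["score"],2),np.round(r["box"]),np.nanmedian(q,0).round(3),np.nanpercentile(q,2,axis=0).round(3),np.nanpercentile(q,98,axis=0).round(3))
E
python3 a.py
```

```text
{'clock': 0.0, 'joints': array([-7.02225532e+01,  7.13328053e+00,  9.46328638e+01,  4.82996389e-04,
        7.83514121e+01, -4.73235070e+00]), 'joint_velocities': array([ 0.04289325, -0.14388688,  0.04497754,  0.08597408, -0.04686348,
        0.05415684]), 'joint_efforts': array([-1.85214139e-05, -4.23615968e+01, -3.65454519e+01, -6.57214400e-05,
        6.91589696e-03,  2.22716727e-05]), 'tcp_pos': array([ 0.26941655, -0.59084379,  0.21536804]), 'orientation': array([-1.79882883e+02, -1.01697785e-02,  2.45096891e+01]), 'wrist_force': array([-0.38685417, -0.14106995,  0.12603116]), 'moment': array([-0.01868317,  0.02344704, -0.04040776]), 'width': 0.9928116526841074}
scene [[423.78738899436036, 0.0, 277.691175909932], [0.0, 423.78738899436036, 211.91769968115034], [0.0, 0.0, 1.0]] [[0.859, -0.513, -0.004, -0.431], [-0.309, -0.511, -0.802, 0.243], [0.409, 0.69, -0.597, 1.738], [0.0, 0.0, 0.0, 1.0]]
scene dock 0.66 [299. 250.  64.  34.] [ 0.451 -0.143  0.019] [ 0.436 -0.234  0.005] [ 0.477 -0.024  0.032]
scene carrier 0.45 [288. 245.  29.  24.] [ 0.463 -0.149  0.03 ] [ 0.448 -0.217  0.
[... 1262 characters left out ...]
  15.  25.] [ 0.504 -0.055  0.042] [ 0.472 -0.083  0.023] [ 0.546 -0.024  0.078]
top cup_a 0.72 [451. 202.  25.  21.] [ 0.522 -0.616  0.038] [ 0.489 -0.637 -0.003] [ 0.552 -0.572  0.085]
top cup_a 0.71 [333. 206.  19.  24.] [ 0.517 -0.174  0.041] [ 0.47 -0.2   0.02] [ 0.552 -0.143  0.078]
top cup_a 0.64 [396. 212.  20.  27.] [ 0.494 -0.407  0.022] [ 0.447 -0.433 -0.   ] [ 0.524 -0.376  0.053]
top creamer 0.95 [172. 205.  33.  19.] [0.513 0.402 0.039] [ 0.478  0.352 -0.003] [0.547 0.444 0.113]
top creamer 0.26 [327. 207.  91.  40.] [ 0.513 -0.21   0.016] [ 0.439 -0.312 -0.001] [ 0.569 -0.002  0.044]
top jar 0.79 [124. 209.  35.  23.] [0.499 0.551 0.114] [0.463 0.524 0.002] [0.541 0.61  0.124]
```

```bash
python3 - <<'E'
import cv2,numpy as np
a=cv2.imread("pics/top0.png")[150:260,90:490]; cv2.imwrite("pics/t0c.png",cv2.resize(a,None,fx=2,fy=2,interpolation=2))
b=cv2.imread("pics/top0.png")[175:235,265:385]; b=cv2.resize(b,None,fx=6.6,fy=6.6,interpolation=2)
cv2.imwrite("pics/t0d.png",b)
c=cv2.imread("pics/scene0.png")[120:360,180:440];cv2.imwrite("pics/s0c.png",cv2.resize(c,None,fx=2.4,fy=2.4,interpolation=2))
E
```

```text
(no output)
```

View pics/t0d.png

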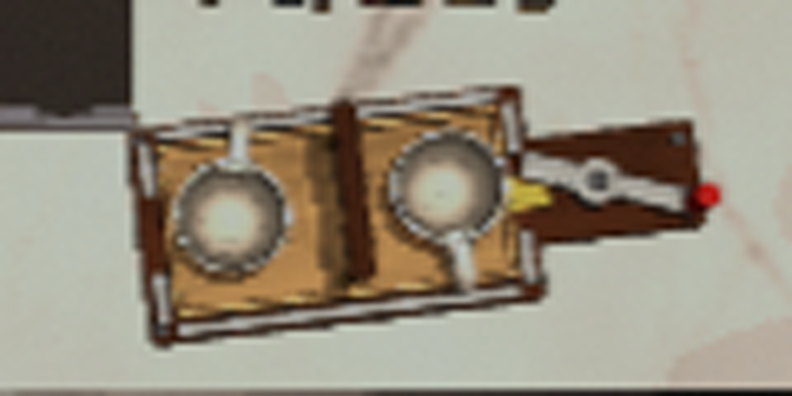

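View pics/s0c.png

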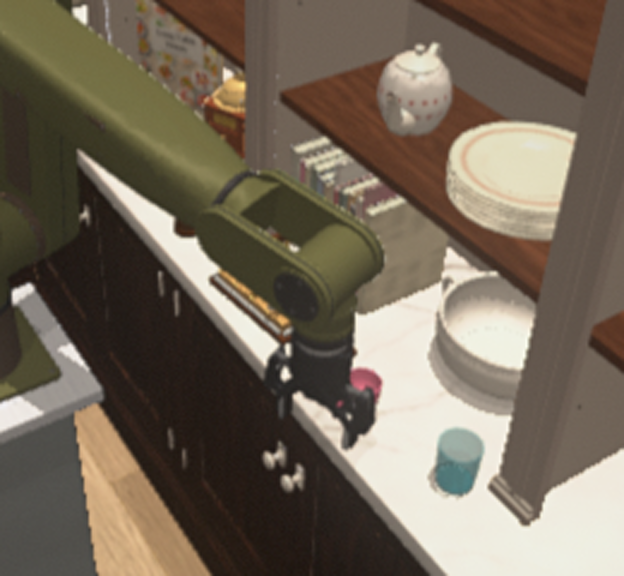

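View pics/t0c.png

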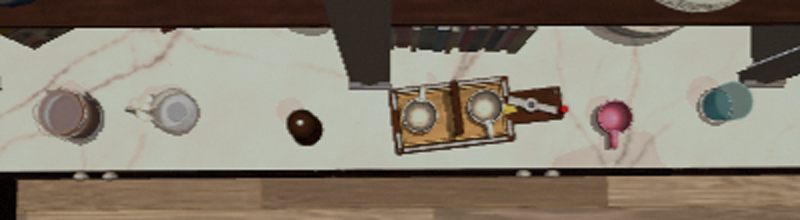

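```bash
python3 - <<'E'
import numpy as np
from scipy.spatial import cKDTree
d=np.load("top0.npz"); w=d["w"]; rgb=d["rgb"].astype(int); K=d["K"]; V=d["view"]
R,G,B=rgb[...,0],rgb[...,1],rgb[...,2]
red=(R>140)&(G<70)&(B<70)
sel=np.zeros_like(red); sel[170:240,340:390]=1
m=red&sel; print("red px",np.argwhere(m).tolist(), w[m].round(3).tolist())
v,u=np.argwhere(m).mean(0)
def atz(u,v,z):
    Vi=np.linalg.inv(V); r=Vi[:3,:3]@[(u-K[0,2])/K[0,0],(v-K[1,2])/K[1,1],1]; o=Vi[:3,3]; return o+r*(z-o[2])/r[2]
print("pin at z.074",atz(u,v,.074).round(4))
print("pivot",atz(265+597/6.6-.5,175+178/6.6-.5,.037).round(4))
sel=np.zeros_like(red); sel[180:225,305:330]=1
m=sel&(w[...,2]>.125); q=w[m]
print("bar n",m.sum(),np.median(q,0),q[:,:2].mean(0),np.percentile(q,[5,95],axis=0))
c=q[:,:2]-q[:,:2].mean(0); e,vv=np.linalg.eigh(c.T@c); print("bar dir deg",np.degrees(np.arctan2(vv[1,1],vv[0,1])), np.ptp(c@vv[:,1]))
# plate corners from crop view (z=.023 fence / .015 plate)
for n,(a,b),z in [("seatL-top",(140,133),.023),("seatL-bot",(160,340),.023),("seatR-bot",(540,297),.023),("seatR-top",(512,92),.023),("endtop",(690,122),.015),("endbot",(704,225),.015)]:
    print(n,atz(265+a/6.6-.5,175+b/6.6-.5,z).round(4))
# obstacles
for yy in np.arange(.2,-.6,-.05):
    row=[]
    for lo,hi in [(.1,.2),(.2,.3),(.3,.4),(.4,.6),(.6,1.2)]:
        mm=(abs(w[...,1]-yy)<.025)&(w[...,2]>lo)&(w[...,2]<hi)&(w[...,0]>.3)
        row.append((round(float(w[mm][:,0].min()),3),int(mm.sum())) if mm.sum() else None)
    print(round(yy,2),row)
E
```

```text
red px [[203, 371], [203, 372], [204, 371], [204, 372], [204, 373], [205, 371], [205, 372], [205, 373]] [[0.513, -0.307, 0.068], [0.512, -0.31, 0.074], [0.509, -0.307, 0.07], [0.509, -0.311, 0.069], [0.509, -0.313, 0.073], [0.505, -0.306, 0.072], [0.505, -0.309, 0.077], [0.505, -0.312, 0.077]]
pin at z.074 [ 0.5083 -0.3091  0.074 ]
pivot [ 0.5222 -0.2555  0.037 ]
bar n 121 [ 0.50262594 -0.11282012  0.14421708] [ 0.50326727 -0.11236003] [[ 0.46323538 -0.12012576  0.13484655]
 [ 0.54408069 -0.10372502  0.1495084 ]]
bar dir deg -173.96814248577905 0.09172890428930755
seatL-top [ 0.5502 -0.0051  0.023 ]
seatL-bot [ 0.4355 -0.0154  0.023 ]
seatR-bot [ 0.4579 -0.2249  0.023 ]
seatR-top [ 0.572  -0.2116  0.023 ]
endtop [ 0.5557 -0.3116  0.015 ]
endbot [ 0.498 -0.318  0.015]
0.2 [None, None, (0.607, 1380), None, (0.607, 2685)]
0.15 [(0.456, 175), None, (0.607, 1081), None, (0.607, 2696)]
0.1 [None, None, (0.607, 250), None, (0.607, 1046)]
0.05 [(0.557, 60), (0.557, 76), (0.557, 90), (0.557, 284), (0.556, 4156)]
0.0 [(0.56, 69), (0.56, 42), (0.56, 248), (0.56, 147), (0.559, 4061)]
-0.05 [(0.624, 87), (0.625, 23), (0.607, 459), None, (0.607, 3899)]
-0.1 [(0.459, 198), (0.622, 35), (0.607, 457), None, (0.607, 3952)]
-0.15 [(0.622, 79), (0.622, 35), (0.608, 453), None, (0.607, 3741)]
-0.2 [(0.62, 89), (0.621, 42), (0.608, 448), (0.643, 46), (0.607, 3850)]
-0.25 [(0.62, 21), (0.622, 12), (0.608, 365), (0.634, 43), (0.606, 3844)]
-0.3 [None, None, (0.607, 449), None, (0.607, 3836)]
-0.35 [None, None, (0.607, 491), (0.646, 49), (0.607, 3850)]
-0.4 [(0.645, 7), None, (0.606, 315), (0.623, 227), (0.607, 3502)]
-0.45 [(0.641, 25), None, (0.607, 236), (0.62, 246), (0.606, 1190)]
-0.5 [(0.639, 17), None, (0.607, 203), (0.3, 255), (0.607, 1186)]
-0.55 [None, None, (0.302, 341), (0.3, 288), (0.606, 1184)]
```

```bash
cat > go.py <<'E'
import sys
from h import *
from scipy.spatial.transform import Rotation as T
x,y,z,yaw=map(float,sys.argv[1:5]); s=robot.sense()
R=T.from_euler("xyz",s["orientation"],degrees=True); G=T.from_euler("xyz",[180,0,yaw],degrees=True)
print("t",round(s["clock"],2),"tcp",s["tcp_pos"].round(4),"rpy",s["orientation"].round(2),"F",s["wrist_force"].round(1),"w",round(s["width"],3))
print("twist",(R.inv()*G).as_rotvec().round(3),"offset",(R.inv().apply(np.array([x,y,z])-s["tcp_pos"])*1000).round(1))
E
python3 go.py .508 -.309 .16 42
```

```text
t 0.9 tcp [ 0.2696 -0.5914  0.2166] rpy [-180.     -0.     24.51] F [-0.8  0.   0. ] w 1.004
twist [-0.    -0.    -0.305] offset [ 334.  -158.1   56.7]
```

Possible look-alikes in the top picture:
- **Lever pin:** the red dot at px (372,204). The pink cup at (396,212) is also reddish. It is wide, low and off the dock, so I reject it.
- **Cups:** the white ones at (300,208) and (333,204) stand on the carrier.
- **Handle:** the dark bar at (318,204), on the carrier. The pepper mill at about (242,213) is also dark, but it stands alone.

The close crop confirms the pin at the lever's end. Its measured height is 74 mm and its radius from the hinge is 55 mm.

Request:
drive_tool --moves '[{"twist": [0, 0, -0.1], "offset": [40, -19, 0], "jaw": 0.3}, {"twist": [0, 0, -0.2], "offset": [80, -38, 0], "jaw": 0.3}, {"twist": [0, 0, -0.3], "offset": [115, -55, 0], "jaw": 0.3}, {"twist": [0, 0, -0.3], "offset": [150, -71, 0], "jaw": 0.3}, {"twist": [0, 0, -0.305], "offset": [185, -88, 0], "jaw": 0.3}]'

```text
clock: 1.32
tcp_pos: [0.4025, -0.433, 0.2168]
orientation: [180.0, -0.0, 42.0]
wrist_force: [0.5, -0.1, 0.2]
width: 0.351
```

```bash
python3 go.py .508 -.309 .16 42
```

```text
t 1.32 tcp [ 0.4025 -0.433   0.2168] rpy [ 1.7997e+02 -1.0000e-02  4.1990e+01] F [ 0.5 -0.1  0.2] w 0.351
twist [ 0. -0. -0.] offset [161.3 -21.6  56.8]
```

Request:
drive_tool --moves '[{"twist": [0, 0, 0], "offset": [40, -5, 0], "jaw": 0.3}, {"twist": [0, 0, 0], "offset": [80, -11, 0], "jaw": 0.3}, {"twist": [0, 0, 0], "offset": [120, -16, 20], "jaw": 0.3}, {"twist": [0, 0, 0], "offset": [161, -21.6, 45], "jaw": 0.3}, {"twist": [0, 0, 0], "offset": [161, -21.6, 57], "jaw": 0.3}]'

```text
clock: 1.73
tcp_pos: [0.5103, -0.3054, 0.1593]
orientation: [180.0, -0.1, 42.2]
wrist_force: [-0.9, -0.6, -0.2]
width: 0.355
```

```bash
python3 go.py .508 -.309 .054 42; python3 - <<'E'
from h import *
p=viewer.capture("scene"); save(p,"s1.png",(230,190,370,300),5)
p=viewer.capture("top"); save(p,"t1.png",(265,160,405,260),5)
E
```

```text
t 1.73 tcp [ 0.5103 -0.3054  0.1593] rpy [ 1.7995e+02 -1.1000e-01  4.2230e+01] F [-0.9 -0.6 -0.2] w 0.355
twist [ 0.001 -0.002  0.004] offset [ -4.4   1.  105.2]
```

View pics/s1.png

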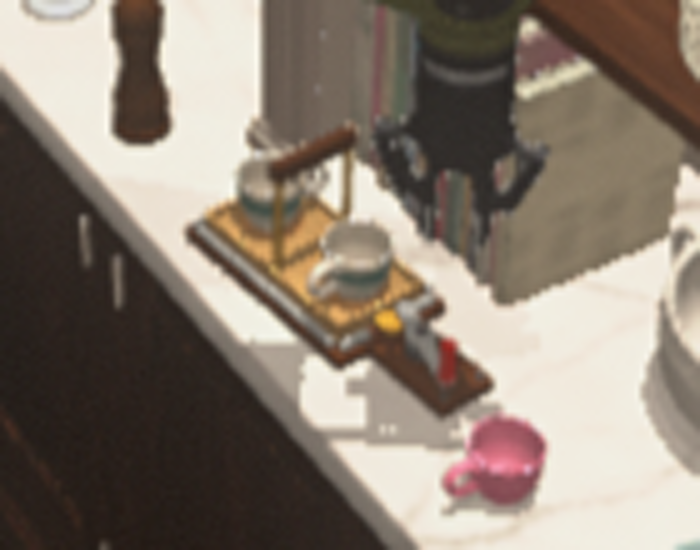

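The picture shows the gripper above the lever. The red pin is at scene px (319,259), the handle bar is free, and both cups are standing. I'll cross-check the pin and bar positions from this second camera.

```bash
python3 - <<'E'
from h import *
p=viewer.capture("scene"); w=cloud(p); rgb=p["pixels"].astype(int)
m=(rgb[...,0]>120)&(rgb[...,1]<60)&(rgb[...,2]<60); m[:240]=0;m[290:]=0;m[:,:305]=0;m[:,330:]=0
q=np.argwhere(m); print(q.min(0),q.max(0),len(q))
K,V=p["K"],p["view"]
def px(P): c=V@np.r_[P,1]; c=K@c[:3]; return c[:2]/c[2]
print("pred top/bottom of pin",px([.508,-.309,.074]),px([.508,-.309,.037]))
print("pred bar ends", px([.503-.0457,-.1124-.0048,.136]),px([.503+.0457,-.1124+.0048,.136]))
r=q[q[:,0]>q[:,0].min()]; print("mean red",q.mean(0)[::-1])
E
```

```text
[258 318] [265 320] 18
pred top/bottom of pin [318.69451215 258.25629861] [318.20171654 265.00919938]
pred bar ends [282.80509955 224.54487946] [299.92955521 216.46473417]
mean red [319.16666667 261.88888889]
```

Request:
drive_tool --moves '[{"twist": [0, 0, 0], "offset": [-4.4, 1, 25], "jaw": 0.3}, {"twist": [0, 0, 0], "offset": [-4.4, 1, 50], "jaw": 0.3}, {"twist": [0, 0, 0], "offset": [-4.4, 1, 75], "jaw": 0.3}, {"twist": [0, 0, 0], "offset": [-4.4, 1, 95], "jaw": 0.3}, {"twist": [0, 0, 0], "offset": [-4.4, 1, 105], "jaw": 0.3}]'

```text
clock: 2.3
tcp_pos: [0.5028, -0.3126, 0.0518]
orientation: [-179.7, 0.1, 42.0]
wrist_force: [0.8, 0.6, -0.5]
width: 0.352
```

```bash
cat > arc.py <<'E'
from h import *
from scipy.spatial.transform import Rotation as T
s=robot.sense(); R=T.from_euler("xyz",s["orientation"],degrees=True); yt=R.apply([0,1,0])
print("tcp",s["tcp_pos"].round(4),"rpy",s["orientation"].round(1),"F",s["wrist_force"].round(1),"w",round(s["width"],3))
P=np.array([.519,-.255,.053])
for a in [.3,.5,.7,.9,1.1,1.3,1.45,1.6,1.7]:
    d=np.radians(6)-a; pin=P+.055*np.array([np.sin(d),-np.cos(d),0])
    t=pin-.008*yt; t[2]=.053
    print(a,pin.round(4),(R.inv().apply(t-s["tcp_pos"])*1000).round(1))
E
python3 arc.py
```

```text
tcp [ 0.5028 -0.3126  0.0518] rpy [-1.797e+02  1.000e-01  4.200e+01] F [ 0.8  0.6 -0.5] w 0.352
0.3 [ 0.5083 -0.309   0.053 ] [ 6.5 -7.  -1.1]
0.5 [ 0.4978 -0.3058  0.053 ] [  0.9 -16.4  -1.1]
0.7 [ 0.4882 -0.3005  0.053 ] [ -2.8 -26.7  -1. ]
0.9 [ 0.4797 -0.2935  0.053 ] [ -4.4 -37.6  -1. ]
1.1 [ 0.4729 -0.2849  0.053 ] [ -3.8 -48.5  -0.9]
1.3 [ 0.4678 -0.2752  0.053 ] [ -1.  -59.2  -0.9]
1.45 [ 0.4654 -0.2673  0.053 ] [  2.5 -66.6  -0.8]
1.6 [ 0.4642 -0.2591  0.053 ] [  7.  -73.5  -0.8]
1.7 [ 0.464  -0.2537  0.053 ] [ 10.6 -77.7  -0.8]
```

Request:
drive_tool --moves '[{"twist": [0, 0, 0], "offset": [5, -5, -1], "jaw": 0.3}, {"twist": [0, 0, 0], "offset": [3, -11, -1], "jaw": 0.3}, {"twist": [0, 0, 0], "offset": [1, -17, -1], "jaw": 0.3}, {"twist": [0, 0, 0], "offset": [-1, -22, -1], "jaw": 0.3}, {"twist": [0, 0, 0], "offset": [-3, -27, -1], "jaw": 0.3}]'

```text
clock: 2.72
tcp_pos: [0.4829, -0.2954, 0.0551]
orientation: [-179.9, 0.1, 42.0]
wrist_force: [0.9, -1.5, 1.1]
width: 0.35
```

```bash
python3 arc.py
```

```text
tcp [ 0.4829 -0.2954  0.0551] rpy [-1.799e+02  1.000e-01  4.200e+01] F [ 0.9 -1.5  1.1] w 0.35
0.3 [ 0.5083 -0.309   0.053 ] [ 9.8 19.1  2.1]
0.5 [ 0.4978 -0.3058  0.053 ] [4.1 9.7 2.1]
0.7 [ 0.4882 -0.3005  0.053 ] [ 0.4 -0.6  2.1]
0.9 [ 0.4797 -0.2935  0.053 ] [ -1.1 -11.5   2.1]
1.1 [ 0.4729 -0.2849  0.053 ] [ -0.5 -22.5   2.1]
1.3 [ 0.4678 -0.2752  0.053 ] [  2.3 -33.1   2.1]
1.45 [ 0.4654 -0.2673  0.053 ] [  5.7 -40.6   2.1]
1.6 [ 0.4642 -0.2591  0.053 ] [ 10.3 -47.5   2.1]
1.7 [ 0.464  -0.2537  0.053 ] [ 13.8 -51.6   2.1]
```

Request:
drive_tool --moves '[{"twist": [0, 0, 0], "offset": [-1, -8, 2], "jaw": 0.3}, {"twist": [0, 0, 0], "offset": [-1, -16, 2], "jaw": 0.3}, {"twist": [0, 0, 0], "offset": [0, -23, 2], "jaw": 0.3}, {"twist": [0, 0, 0], "offset": [2, -31, 2], "jaw": 0.3}, {"twist": [0, 0, 0], "offset": [5, -39, 2], "jaw": 0.3}]'

```text
clock: 3.13
tcp_pos: [0.4602, -0.2622, 0.0533]
orientation: [-180.0, 0.1, 42.0]
wrist_force: [0.7, -1.7, 2.2]
width: 0.352
```

```bash
python3 arc.py
```

```text
tcp [ 0.4602 -0.2622  0.0533] rpy [-1.8e+02  1.0e-01  4.2e+01] F [ 0.7 -1.7  2.2] w 0.352
0.3 [ 0.5083 -0.309   0.053 ] [ 4.5 59.   0.2]
0.5 [ 0.4978 -0.3058  0.053 ] [-1.1 49.6  0.2]
0.7 [ 0.4882 -0.3005  0.053 ] [-4.8 39.2  0.3]
0.9 [ 0.4797 -0.2935  0.053 ] [-6.4 28.3  0.3]
1.1 [ 0.4729 -0.2849  0.053 ] [-5.8 17.4  0.3]
1.3 [ 0.4678 -0.2752  0.053 ] [-3.   6.8  0.3]
1.45 [ 0.4654 -0.2673  0.053 ] [ 0.5 -0.7  0.3]
1.6 [ 0.4642 -0.2591  0.053 ] [ 5.  -7.6  0.3]
1.7 [ 0.464  -0.2537  0.053 ] [  8.6 -11.8   0.3]
```

Request:
drive_tool --moves '[{"twist": [0, 0, 0], "offset": [3, -4, 0], "jaw": 0.3}, {"twist": [0, 0, 0], "offset": [5, -8, 0], "jaw": 0.3}, {"twist": [0, 0, 0], "offset": [7, -10, 0], "jaw": 0.3}, {"twist": [0, 0, 0], "offset": [7, -10, 0], "jaw": 0.3}, {"twist": [0, 0, 0], "offset": [6, -7, 0], "jaw": 0.3}]'

```text
clock: 3.55
tcp_pos: [0.4609, -0.2556, 0.0538]
orientation: [179.6, 0.2, 42.0]
wrist_force: [1.8, -7.4, -0.9]
width: 0.348
```

```bash
python3 arc.py|head -1;python3 go.py .464 -.261 .17 42;  python3 - <<'E'
from h import *
p=viewer.capture("scene"); save(p,"s2.png",(230,190,370,300),5)
E
```

```text
tcp [ 0.4609 -0.2556  0.0538] rpy [179.6   0.2  42. ] F [ 1.8 -7.4 -0.9] w 0.348
t 3.55 tcp [ 0.4609 -0.2556  0.0538] rpy [179.63   0.2   42.01] F [ 1.8 -7.4 -0.9] w 0.348
twist [0.007 0.003 0.   ] offset [  -1.8    6.8 -116.2]
```

View pics/s2.png

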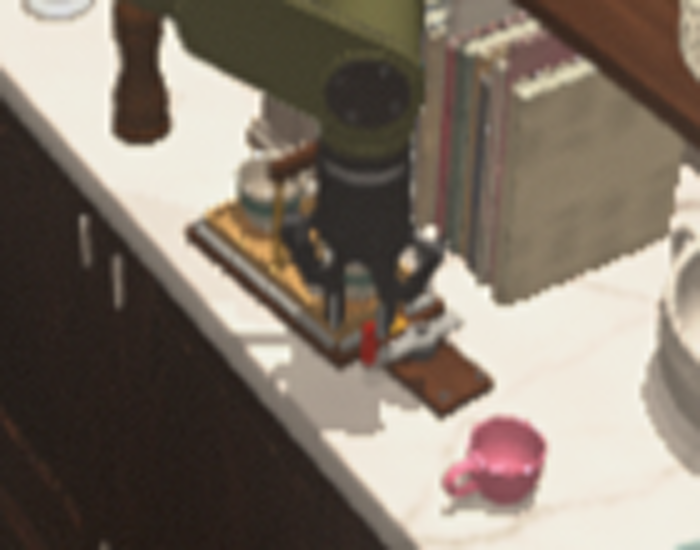

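The lever lies across the dock with its pin at px (304,258), and the 7 N reaction shows it is at the stop. Next I release sideways and rise clear.

Request:
drive_tool --moves '[{"twist": [0, 0, 0], "offset": [-1, 5, 0], "jaw": 0.3}, {"twist": [0, 0, 0], "offset": [-1, 5, -30], "jaw": 0.3}, {"twist": [0, 0, 0], "offset": [-1, 5, -70], "jaw": 0.3}, {"twist": [0, 0, 0], "offset": [-1, 5, -110], "jaw": 0.0}, {"twist": [0, 0, 0], "offset": [-1, 5, -150], "jaw": -0.3}]'

```text
clock: 4.02
tcp_pos: [0.4625, -0.2573, 0.2042]
orientation: [180.0, 0.2, 42.0]
wrist_force: [1.6, -0.2, -0.7]
width: 0.619
```

```bash
cat > lev.py <<'E'
from h import *
p=viewer.capture("top"); w=cloud(p)
rgb=p["pixels"].astype(int)
m=(rgb[...,0]>130)&(rgb[...,1]<70)&(rgb[...,2]<70); m[:170]=0;m[240:]=0;m[:,340:][:,45:]=0;m[:,:325]=0
q=np.argwhere(m); print("red",q.mean(0) if len(q) else None,len(q), np.nanmedian(w[m],0) if len(q) else "")
p=viewer.capture("scene"); w=cloud(p); rgb=p["pixels"].astype(int)
m=(rgb[...,0]>120)&(rgb[...,1]<60)&(rgb[...,2]<60); m[:235]=0;m[290:]=0;m[:,:290]=0;m[:,330:]=0
q=np.argwhere(m)
V=p["view"];K=p["K"]
for a in (1.2,1.4,1.5,1.6,1.7):
    d=np.radians(6)-a; c=V@np.r_[np.array([.519,-.255,.055])+.055*np.array([np.sin(d),-np.cos(d),0]),1]; c=K@c[:3]; print(a,(c[:2]/c[2]).round(1))
print("scene red",q.mean(0)[::-1] if len(q) else None,len(q))
E
python3 lev.py; python3 go.py .5033 -.1124 .20 6
```

```text
red None 0 
1.2 [306.6 260.9]
1.4 [304.3 259.7]
1.5 [303.3 259.1]
1.6 [302.4 258.3]
1.7 [301.7 257.5]
scene red [303.5625 258.0625] 16
t 4.12 tcp [ 0.4668 -0.2603  0.2122] rpy [ 1.7903e+02 -5.0000e-02  4.2030e+01] F [-0.4 -0.3  0.8] w 0.653
twist [ 0.016 -0.006  0.629] offset [126.1 -85.7  10.9]
```

Request:
drive_tool --moves '[{"twist": [0.016, -0.006, 0.12], "offset": [25, -17, 5], "jaw": -0.4}, {"twist": [0.016, -0.006, 0.24], "offset": [50, -34, 5], "jaw": -0.5}, {"twist": [0.016, -0.006, 0.36], "offset": [75, -51, 5], "jaw": -0.5}, {"twist": [0.016, -0.006, 0.48], "offset": [100, -68, 5], "jaw": -0.5}, {"twist": [0.016, -0.006, 0.59], "offset": [118, -80, 5], "jaw": -0.5}]'

```text
clock: 4.53
tcp_pos: [0.5005, -0.1189, 0.2047]
orientation: [-179.9, 0.1, 8.0]
wrist_force: [0.7, -0.3, -0.2]
width: 0.75
```

```bash
python3 go.py .5033 -.1124 .19 6; python3 lev.py | head -1; python3 go.py .5033 -.1124 .19 6
```

```text
t 4.53 tcp [ 0.5005 -0.1189  0.2047] rpy [-1.7986e+02  1.1000e-01  7.9700e+00] F [ 0.7 -0.3 -0.2] w 0.75
twist [-0.002  0.002  0.034] offset [ 3.7 -6.  14.7]
red [215.875 358.125] 8 [ 0.46712726 -0.25907497  0.07424817]
t 4.63 tcp [ 0.5007 -0.1185  0.2047] rpy [-1.7987e+02  1.1000e-01  8.4100e+00] F [-0.6  0.3  1.3] w 0.751
twist [-0.002  0.002  0.042] offset [ 3.5 -5.6 14.7]
```

Request:
drive_tool --moves '[{"twist": [-0.002, 0.002, 0.042], "offset": [3.5, -5.6, 5], "jaw": -0.5}, {"twist": [-0.002, 0.002, 0.042], "offset": [3.5, -5.6, 10], "jaw": -0.5}, {"twist": [-0.002, 0.002, 0.042], "offset": [3.5, -5.6, 15], "jaw": -0.5}, {"twist": [-0.002, 0.002, 0.042], "offset": [3.5, -5.6, 15], "jaw": -0.5}, {"twist": [-0.002, 0.002, 0.042], "offset": [3.5, -5.6, 15], "jaw": -0.5}]'

```text
clock: 5.05
tcp_pos: [0.5027, -0.1129, 0.1887]
orientation: [-179.9, 0.1, 6.0]
wrist_force: [-0.1, 0.9, -0.4]
width: 0.753
```

```bash
python3 go.py .5033 -.1124 .128 6; python3 - <<'E'
from h import *
p=viewer.capture("scene"); save(p,"s3.png",(230,170,370,280),5)
w=cloud(p); 
E
```

```text
t 5.05 tcp [ 0.5027 -0.1129  0.1887] rpy [-1.7994e+02  1.0000e-01  6.0000e+00] F [-0.1  0.9 -0.4] w 0.753
twist [-0.001  0.002  0.   ] offset [ 0.8 -0.3 60.7]
```

View pics/s3.png

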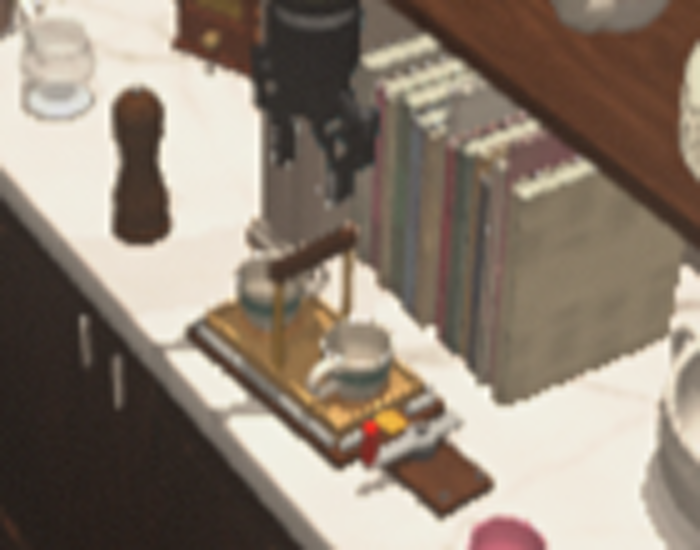

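The bar at crop (312,252) lies midway under the open fingers. The lever is fully across at (410,440), and both cups stand.

Request:
drive_tool --moves '[{"twist": [0, 0, 0], "offset": [0.8, -0.3, 15], "jaw": -0.5}, {"twist": [0, 0, 0], "offset": [0.8, -0.3, 30], "jaw": -0.5}, {"twist": [0, 0, 0], "offset": [0.8, -0.3, 45], "jaw": -0.5}, {"twist": [0, 0, 0], "offset": [0.8, -0.3, 56], "jaw": -0.5}, {"twist": [0, 0, 0], "offset": [0.8, -0.3, 60], "jaw": -0.5}]'

```text
clock: 5.52
tcp_pos: [0.5026, -0.1126, 0.1274]
orientation: [-179.9, 0.2, 6.0]
wrist_force: [0.2, 0.6, -0.1]
width: 0.749
```

```bash
python3 go.py .5033 -.1124 .128 6
```

```text
t 5.52 tcp [ 0.5026 -0.1126  0.1274] rpy [-179.9     0.2     5.97] F [ 0.2  0.6 -0.1] w 0.749
twist [-0.002  0.003 -0.001] offset [ 0.7 -0.1 -0.6]
```

Closing gradually, so an off-centre bar shows in the wrist force.

Request:
drive_tool --moves '[{"twist": [0, 0, 0], "offset": [0.5, 0, 0], "jaw": 0.0}, {"twist": [0, 0, 0], "offset": [0.5, 0, 0], "jaw": 0.3}, {"twist": [0, 0, 0], "offset": [0.5, 0, 0], "jaw": 0.4}, {"twist": [0, 0, 0], "offset": [0.5, 0, 0], "jaw": 0.5}, {"twist": [0, 0, 0], "offset": [0.5, 0, 0], "jaw": 0.55}]'

```text
clock: 5.93
tcp_pos: [0.5037, -0.1127, 0.1284]
orientation: [-179.9, 0.1, 6.0]
wrist_force: [-0.5, -0.2, -0.3]
width: 0.227
```

Request:
drive_tool --moves '[{"twist": [0, 0, 0], "offset": [0, 0, 0], "jaw": 0.65}, {"twist": [0, 0, 0], "offset": [0, 0, 0], "jaw": 0.75}, {"twist": [0, 0, 0], "offset": [0, 0, 0], "jaw": 1.0}, {"twist": [0, 0, 0], "offset": [0, 0, 0], "jaw": 1.0}, {"twist": [0, 0, 0], "offset": [0, 0, 0], "jaw": 1.0}]'

```text
clock: 6.35
tcp_pos: [0.5042, -0.1133, 0.1292]
orientation: [180.0, 0.1, 6.0]
wrist_force: [-0.5, -3.5, 4.4]
width: 0.13
```

Request:
drive_tool --moves '[{"twist": [0, 0, 0], "offset": [0, 0, 0], "jaw": 1.0}, {"twist": [0, 0, 0], "offset": [0, 0, 0], "jaw": 1.0}, {"twist": [0, 0, 0], "offset": [0, 0, 0], "jaw": 1.0}, {"twist": [0, 0, 0], "offset": [0, 0, 0], "jaw": 1.0}]'

```text
clock: 6.68
tcp_pos: [0.5042, -0.1133, 0.1293]
orientation: [180.0, 0.1, 6.0]
wrist_force: [-0.4, -3.2, 2.2]
width: 0.127
```

Request:
drive_tool --moves '[{"twist": [0, 0, 0], "offset": [0, 0, -1], "jaw": 1.0}, {"twist": [0, 0, 0], "offset": [0, 0, -3], "jaw": 1.0}, {"twist": [0, 0, 0], "offset": [0, 0, -5], "jaw": 1.0}, {"twist": [0, 0, 0], "offset": [0, 0, -7], "jaw": 1.0}, {"twist": [0, 0, 0], "offset": [0, 0, -9], "jaw": 1.0}]'

```text
clock: 7.1
tcp_pos: [0.5035, -0.1128, 0.1375]
orientation: [-179.9, 0.1, 6.0]
wrist_force: [-0.4, -0.4, -5.8]
width: 0.126
```

```bash
python3 go.py .5042 -.1133 .229 6; python3 - <<'E'
from h import *
p=viewer.capture("scene"); save(p,"s4.png",(230,170,370,280),5)
E
```

```text
t 7.1 tcp [ 0.5035 -0.1128  0.1375] rpy [-1.7995e+02  1.4000e-01  5.9800e+00] F [-0.4 -0.4 -5.8] w 0.126
twist [-0.001  0.003 -0.   ] offset [  0.4   0.5 -91.5]
```

View pics/s4.png

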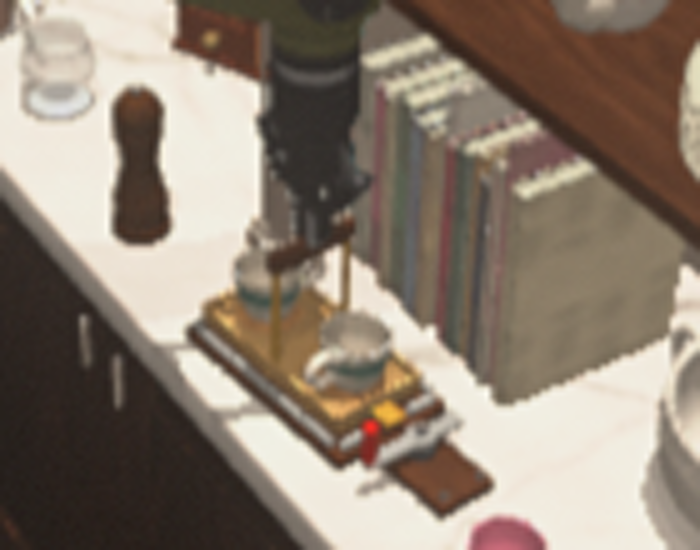

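The carrier has risen about 8 mm and is level. Both cups stand, and the load of 5.8 N matches 0.57 kg. I continue straight up.

Request:
drive_tool --moves '[{"twist": [0, 0, 0], "offset": [0, 0, -2], "jaw": 1.0}, {"twist": [0, 0, 0], "offset": [0, 0, -6], "jaw": 1.0}, {"twist": [0, 0, 0], "offset": [0, 0, -11], "jaw": 1.0}, {"twist": [0, 0, 0], "offset": [0, 0, -16], "jaw": 1.0}, {"twist": [0, 0, 0], "offset": [0, 0, -20], "jaw": 1.0}]'

```text
clock: 7.57
tcp_pos: [0.5044, -0.1131, 0.1593]
orientation: [180.0, 0.0, 6.0]
wrist_force: [0.0, -0.1, -4.7]
width: 0.121
```

Request:
drive_tool --moves '[{"twist": [0, 0, 0], "offset": [0, 0, -5], "jaw": 1.0}, {"twist": [0, 0, 0], "offset": [0, 0, -10], "jaw": 1.0}, {"twist": [0, 0, 0], "offset": [0, 0, -15], "jaw": 1.0}, {"twist": [0, 0, 0], "offset": [0, 0, -20], "jaw": 1.0}, {"twist": [0, 0, 0], "offset": [0, 0, -25], "jaw": 1.0}]'

```text
clock: 7.98
tcp_pos: [0.5044, -0.1131, 0.1849]
orientation: [180.0, 0.0, 6.0]
wrist_force: [0.1, 0.1, -5.3]
width: 0.13
```

Request:
drive_tool --moves '[{"twist": [0, 0, 0], "offset": [0, 0, -5], "jaw": 1.0}, {"twist": [0, 0, 0], "offset": [0, 0, -10], "jaw": 1.0}, {"twist": [0, 0, 0], "offset": [0, 0, -15], "jaw": 1.0}, {"twist": [0, 0, 0], "offset": [0, 0, -20], "jaw": 1.0}, {"twist": [0, 0, 0], "offset": [0, 0, -25], "jaw": 1.0}]'

```text
clock: 8.4
tcp_pos: [0.5044, -0.1131, 0.2103]
orientation: [180.0, 0.0, 6.0]
wrist_force: [-0.5, -0.0, -5.5]
width: 0.131
```

```bash
python3 go.py .5042 -.1133 .229 6
```

```text
t 8.4 tcp [ 0.5044 -0.1131  0.2103] rpy [1.7999e+02 2.0000e-02 5.9800e+00] F [-0.5 -0.  -5.5] w 0.131
twist [ 0.  0. -0.] offset [ -0.2   0.2 -18.7]
```

Request:
drive_tool --moves '[{"twist": [0, 0, 0], "offset": [0, 0, -5], "jaw": 1.0}, {"twist": [0, 0, 0], "offset": [0, 0, -10], "jaw": 1.0}, {"twist": [0, 0, 0], "offset": [0, 0, -14], "jaw": 1.0}, {"twist": [0, 0, 0], "offset": [0, 0, -17], "jaw": 1.0}, {"twist": [0, 0, 0], "offset": [0, 0, -19], "jaw": 1.0}]'

```text
clock: 8.82
tcp_pos: [0.5045, -0.1132, 0.2298]
orientation: [180.0, -0.0, 6.0]
wrist_force: [-0.5, 0.3, -5.7]
width: 0.128
```

Request:
drive_tool --moves '[{"twist": [0, 0, 0], "offset": [0, 0, 0], "jaw": 1.0}, {"twist": [0, 0, 0], "offset": [0, 0, 0], "jaw": 1.0}, {"twist": [0, 0, 0], "offset": [0, 0, 0], "jaw": 1.0}, {"twist": [0, 0, 0], "offset": [0, 0, 0], "jaw": 1.0}, {"twist": [0, 0, 0], "offset": [0, 0, 0], "jaw": 1.0}]'

```text
clock: 9.23
tcp_pos: [0.5043, -0.1131, 0.2295]
orientation: [180.0, 0.0, 6.0]
wrist_force: [0.6, -0.6, -5.8]
width: 0.131
```

Request:
drive_tool --moves '[{"twist": [0, 0, 0], "offset": [0, 0, 0], "jaw": 1.0}, {"twist": [0, 0, 0], "offset": [0, 0, 0], "jaw": 1.0}, {"twist": [0, 0, 0], "offset": [0, 0, 0], "jaw": 1.0}, {"twist": [0, 0, 0], "offset": [0, 0, 0], "jaw": 1.0}, {"twist": [0, 0, 0], "offset": [0, 0, 0], "jaw": 1.0}]'

```text
clock: 9.65
tcp_pos: [0.5043, -0.1131, 0.2295]
orientation: [180.0, 0.0, 6.0]
wrist_force: [0.1, -0.7, -6.0]
width: 0.128
```

```bash
python3 go.py .5042 -.1133 .229 6; python3 - <<'E'
from h import *
p=viewer.capture("scene"); save(p,"s5.png",(230,150,370,280),5)
w=cloud(p)
rgb=p["pixels"].astype(int); m=(rgb[...,0]>rgb[...,2]+55)&(rgb[...,1]>rgb[...,2]+25)&(w[...,2]>.08)&(w[...,2]<.16)&(w[...,0]>.43)&(w[...,0]<.58)&(w[...,1]>-.23)&(w[...,1]<0)
q=w[m]
for _ in range(3):
    A=np.c_[q[:,:2],np.ones(len(q))]; c=np.linalg.lstsq(A,q[:,2],rcond=None)[0]; r=q[:,2]-A@c; q=q[abs(r)<2*r.std()+1e-4]
print(len(q),"deck slope rad",c[:2].round(3),"z at centre",(c@[.504,-.113,1]).round(4))
E
```

```text
t 9.65 tcp [ 0.5043 -0.1131  0.2295] rpy [1.7999e+02 3.0000e-02 5.9800e+00] F [ 0.1 -0.7 -6. ] w 0.128
twist [ 0.  0. -0.] offset [-0.2  0.2  0.5]
351 deck slope rad [-0.037 -0.007] z at centre 0.1293
```

View pics/s5.png

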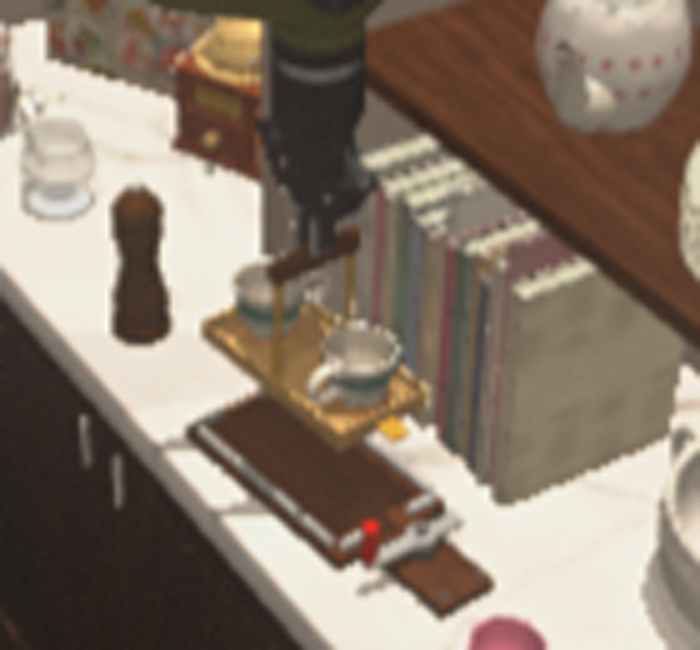

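The carrier hangs level above the empty dock with both cups upright on it. The lever is open, with its pin at crop (371,540), and the bystanders look untouched.

Request:
drive_tool --moves '[{"twist": [0, 0, 0], "offset": [0, 0, 0], "jaw": 1.0}, {"twist": [0, 0, 0], "offset": [0, 0, 0], "jaw": 1.0}, {"twist": [0, 0, 0], "offset": [0, 0, 0], "jaw": 1.0}, {"twist": [0, 0, 0], "offset": [0, 0, 0], "jaw": 1.0}, {"twist": [0, 0, 0], "offset": [0, 0, 0], "jaw": 1.0}]'

```text
clock: 10.12
tcp_pos: [0.5043, -0.1131, 0.2295]
orientation: [180.0, 0.0, 6.0]
wrist_force: [0.7, 0.4, -5.3]
width: 0.128
```

```bash
python3 -c "
from h import *
print(robot.sense()['tcp_pos'],robot.sense()['wrist_force']); print(ticket.sign_off())"
```

```text
[ 0.50434214 -0.11313967  0.2295119 ] [ 0.67111689  0.36234842 -5.29085721]
the job is handed in; nothing more can be done
None
```

I swung the clamp lever open to its stop, lifted the carrier about 10 cm straight up by its handle, and handed the job in at about 10 s while holding it still. The sign-off gives no verdict.

- **Lever:** the stop pushed back with about 7 N. The pin seen by both cameras gives an angle of about 1.55–1.6 rad.
- **Lift:** the load of 5–6 N matches the carrier plus both cups. The tool position did not change over the last 0.9 s.
- **Height and level:** the deck measured 129 mm above the counter, against about 125 mm expected from the lift. It showed a slope of about 0.04 rad, within the 0.10 limit; the tool itself read level, so part of that is probably depth noise.
- **Cups and bystanders:** in the last scene picture both cups stand upright on the carrier, and the mill and creamer are where they were. I did not re-measure the bystanders. The tumbler was outside that crop and the jar at most at its edge, but the tool was never lowered near either.
- **Small disagreement:** the lever pivot I picked by eye was about 4 mm from where the dock pose put it. I used the dock's value for x, and the lever opened fully.

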